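# Shut the deep valve with the long T-key

## Task

Take the long T-key out of its stand, lower it down the plywood well that has the square nut at the bottom until it sits fully down over the nut, and turn it clockwise as seen from above, about a quarter turn, until the valve is shut against its stop. Let go and leave the key standing upright on the nut.

Things in the scene. Friction and masses are not known exactly. Their poses are not given: they have to be found in the camera images.
- key: long steel T-key, 161 mm tall, 0.35 kg, upright in a fixed plywood stand (60 mm high; the like stand holds a shorter key, useless here). Origin: centre of its underside, z up the 14 mm shank. Foot: square socket, 39 mm outside, 29 mm inside, 36 mm deep, open below, sides along x and y. Handle: flat-sided bar 90 mm along y, 14 mm thick along x, 22 mm high, centre 150 mm above the origin
- well: fixed plywood valve well with the square nut in it: upright shaft 96 mm square outside, 72 mm inside, 120 mm high, open on top, inner floor 18 mm above its underside. Origin: centre of its underside, x and y along its sides, z up. A like well near it holds a broad round plug (54 mm) instead and is not meant
- nut_foot (a point): foot of the brass square nut, on its axis at the well's inner floor; x and y square to the nut's sides, turning with it. Nut: 24 mm square for 18 mm, then tapering to 12 mm square at 30 mm above the floor. The key fits four ways, with about 14 degrees of play either way; seated, its foot stands flat on the floor, origin at this point, handle clear above the well
- nut (a joint): turn of the nut, rad: grows clockwise seen from above; 0 = sides parallel to the well's, valve open (starts at 0 to 0.15); hard stop at 1.25 = shut. Stiff, about 0.12 N m; stays where it is left
There are look-alikes about, which are no part of the job. What is shaped like the key but green is not meant.

How it is judged:
On the way:
1. the long key is seated over the square nut, upright, before the valve is turned far (z of key in the frame of nut_foot below 0.01 m and horizontal distance between key and nut_foot below 0.01 m and angle between key's own z axis and vertical below 0.2 rad and value of joint nut below 0.8 rad), for 0.1 s.
At the end, for the whole second after the job is handed in: the nut is turned clockwise to at least 0.98 rad (stop at 1.25), and the long key stands at rest on the nut, its foot within 10 mm of the well's floor in height and of the nut's axis, upright within 0.2 rad (value of joint nut above 0.98 rad and z of key in the frame of nut_foot below 0.01 m and horizontal distance between key and nut_foot below 0.01 m and angle between key's own z axis and vertical below 0.2 rad and linear speed of key below 0.03 m/s); the robot touches nothing.
It also fails if it takes over 45 s, if anything falls off the work surface, if the arm or the gripper's body presses on something with over 40 N, if the wrist force passes 120 N, or if a joint passes its speed limit or range.

## Robot

A 6-joint arm with a two-finger parallel gripper is mounted at the origin on the work surface. World frame = base frame: x ahead of the robot, y to its left, z up, the work surface at z = 0. Lengths are in m, angles in rad, forces in N, time in s.
With the tool pointing down it reaches from about 0.25 to 0.775 m from the base axis. Payload 4 kg.
Tool frame: the origin (TCP) lies at the centre of the arm's flange, where the gripper is bolted on; the fingertips stand 199 mm ahead of it and the grasp point (between the pads) lies 180 mm ahead of it (robot.tcp_to_tips is the z of the fingertips in the tool frame, in m); z points along the fingers, y is the line along which they close (so a half turn about z gives the same grasp; the last joint's range is limited). The gripper opens to 94 mm and grips with 3 to 60 N. Pads are 16 mm wide; open, the fingers measure 119 mm over their backs; the gripper's body (75 mm by 177 mm) begins 78 mm behind the grasp point.
Start: joints at [1.14, 0.087, 1.371, -0, 1.684, -0.103], TCP at [0.177, 0.521, 0.405] pointing down, gripper open.
Joint ranges: [-3.1, 3.1], [-0.76, 2.03], [0.27, 2.55], [-1.08, 4.22], [0.17, 2.65], [-2.57, 2.57]. Speed limits (rad/s): [2.79, 2.79, 3.14, 3.14, 3.14, 3.14].

## Interface

Orientations are given as [roll, pitch, yaw] about the fixed x, y, z axes, in that order (R = Rz(yaw) Ry(pitch) Rx(roll)).
In Python, from bench import robot gives the robot as it stands.
- The arm moves only by the tool play_rows, never from a script. Its arguments are lists of equal length, an entry for each row: "translation": the shift along the tool's x, y, z scaled (see below), a list of three; "twist": the turn, a rotation vector about the tool's x, y, z scaled (see below), a list of three; "gripper": the opening, from -1 (shut) to 1 (fully open). A call has 1 to 8 rows; each row shifts and turns the commanded pose from where the row before left it, along the tool's axes as they then stand; what a row does not reach is not made up. The controller multiplies each number of a shift by 0.04 m and each number of a turn by 0.1 rad. A row lasts 1/10 s, in which the tool goes at most 50 mm and 8.59 degrees, less where a joint would pass 70% of its speed; a pose out of reach is approached as far as the arm can. A call with a number of a shift or a turn outside -1 to 1 is refused whole. A call with a gripper value outside its range is refused whole. The fingers move at their own pace and stop on an object; the grip force is fixed at half the most. Time passes only in rows, so rows that do not move let the fingers close. It gives the time, the measured TCP pose, the force, the opening and the grip force at its end, in the units of the state.
- robot.get_obs(): the state, without advancing time (a new reading comes with each control period).
- robot.snapshot(name): name is "side" or "top" or "wrist"; returns the picture (420x560x3 uint8, red, green, blue); there is no depth.
- robot.camera_model(name): a dict with "camera_matrix" (3x3 intrinsics, pixels), "k1" (the pictures are not rectified: a ray, as slopes to the right and down, at radius r is drawn at 1 + k1 r^2 times it, then the intrinsics apply), "rvec" (rotation vector, rad) and "tvec" (3), from world to camera coordinates, as OpenCV has them. Camera axes: x right, y down, z forward; pixel columns grow to the right and rows downward; lengths in m; the calibration is good to about 2 mm. A picture is of the moment at which its call begins: read the wrist's pose just before it. camera_model takes no time and is no camera call; for the wrist camera it gives the pose at the moment of the call.
- robot.close_job(): hands the job in; it is judged then, once.
Trained networks look in the newest picture that a camera, given by its name, has taken for a name from the list of things; names that differ only in an ending like _2 or _b are one class to them, and where a whole thing is asked for, a point or a joint stands for the part that bears it (a point fixed in the world has none). Each returns a list of dicts, best first, with "score" (0 to 1); they miss things now and then, are a little off and sometimes report something else, mostly with a low value. They report only what shows in the picture. A call takes as long as a camera call. They do not tell look-alikes from the thing itself.
- robot.recognise(name, camera): "centre" ([x, y, z] in m, in world coordinates, good to about 4 mm: the middle of the surface that is visible of it).
- robot.spot_point(name, camera): "centre" ([x, y, z] in m, in world coordinates, good to about 4 mm: a listed point, or the origin of a listed thing).
The state is a dict: "time": time; "joint_positions": joint angles; "qvel": joint speeds; "joint_torque": joint torques, N m; "tool_pos": TCP position; "ee_rot": TCP orientation; "wrist_force": force on the tool from outside, world axes, zero at the start; "wrist_torque": the same for the moment, N m; "width": finger opening in m; "finger_force": force on a finger pad.
Only numpy, scipy, OpenCV 4.12 (cv2) and the standard library are available. Lean on these libraries where they do the work, as an engineer would, in place of code of your own. Each camera call takes 0.05 s, during which the arm holds its last target. There are 200 camera calls.

## Working session

There is one attempt and no reset: what is moved stays moved. The work goes in short steps, Python scripts to look and compute and a tool call to move; the robot and the scene stay as the last step left them, time stands still between calls to the robot, and variables do not carry over. Pictures are saved under pics/ and viewed, at most 10 in all, crops included, and the job is handed in when it is done.

Besides the shell and the picture viewer there is one more tool, called after "Call:" by a JSON object that holds its "op" and its "data". play_rows: Moves the arm, as the interface text tells. Its arguments: {"type":"object","properties":{"translation":{"type":"array","items":{"type":"array","items":{"type":"number","minimum":-1,"maximum":1}}},"twist":{"type":"array","items":{"type":"array","items":{"type":"number","minimum":-1,"maximum":1}}},"gripper":{"type":"array","items":{"type":"number"}}},"required":["translation","twist","gripper"]}

```bash
mkdir -p pics
python3 - <<'E'
from bench import robot
import cv2,numpy as np
o=robot.get_obs();print(o)
for c in("top","side"):
    im=robot.snapshot(c);cv2.imwrite(f"pics/{c}0.png",im[:,:,::-1])
    m=robot.camera_model(c);print(c,{k:np.round(v,3).tolist() for k,v in m.items()})
    for n in("key","well","nut_foot"):
        print(n,"rec",[(np.round(d["centre"],3).tolist(),round(d["score"],2)) for d in robot.recognise(n,c)] if n!="x" else "")
        print(n,"spot",[(np.round(d["centre"],3).tolist(),round(d["score"],2)) for d in robot.spot_point(n,c)])
E
```

```text
{'time': 0.0, 'joint_positions': array([ 1.13990115e+00,  8.79332210e-02,  1.37221309e+00, -8.93003265e-06,
        1.68359400e+00, -1.03097214e-01]), 'qvel': array([-0.00010745,  0.00020423,  0.00086916, -0.00070602,  0.00056639,
       -0.00065352]), 'joint_torque': array([ 2.32407714e-03, -3.40183747e+01, -3.02429223e+01,  7.17944093e-02,
        3.29979323e-02, -1.84016540e-04]), 'tool_pos': array([0.17703534, 0.52061228, 0.4035365 ]), 'ee_rot': array([-3.13945549e+00, -2.12197017e-04,  2.81379347e+00]), 'wrist_force': array([ 0.17901759,  0.00995635, -0.19895983]), 'wrist_torque': array([0.03898992, 0.00310503, 0.00687545]), 'finger_force': 0.0, 'width': 0.09395555832250838}
top {'camera_matrix': [[391.185, 0.0, 280.483], [0.0, 391.185, 207.881], [0.0, 0.0, 1.0]], 'k1': -0.057, 'rvec': [2.195, -2.212, 0.073], 'tvec': [-0.068, 0.54, 0.982]}
key rec [([0.417, -0.436, 0.128], 0.92), ([0.654, -0.353, 0.141], 0.86), ([0.512, -0.346, 0.166], 0.67), ([0.397, -0.299, 0.144], 0.57)]
key spot [([0.511, -0.354, 0.007], 0.94), ([0.414, -0.447, -0.003], 0.82), ([0.655, -0.356, -0.003], 0.76)]
well rec [([0.488, 0.308, 0.094], 0.96)]
well spot [([0.493, 0.306, 0.006], 0.79)]
nut_foot rec []
nut_foot spot [([0.497, 0.299, 0.018], 0.63)]
side {'camera_matrix': [[389.616, 0.0, 277.93], [0.0, 389.616, 203.825], [0.0, 0.0, 1.0]], 'k1': -0.112, 'rvec': [-0.035, -2.772, 1.447], 'tvec': [0.505, 0.06, 0.844]}
key rec [([0.657, -0.346, 0.112], 0.88), ([0.399, -0.298, 0.09], 0.85), ([0.414, -0.43, 0.042], 0.79), ([0.51, -0.347, 0.144], 0.62)]
key spot [([0.396, -0.311, -0.002], 0.79), ([0.412, -0.447, -0.001], 0.78), ([0.658, -0.354, -0.003], 0.58)]
well rec [([0.496, 0.331, 0.087], 0.81)]
well spot [([0.494, 0.3, -0.001], 0.88)]
nut_foot rec []
nut_foot spot []
```

View pics/top0.png

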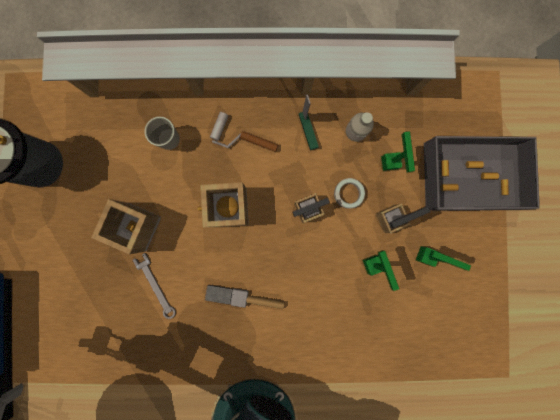

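View pics/side0.png

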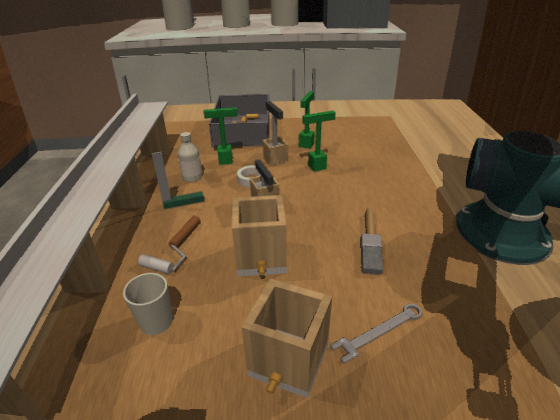

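The top view shows the two wells at pixels (123,228), small nut, and (223,205), broad plug. The steel keys are at (312,207), short, and (397,217), long; the side view confirms the tall one at (275,130). I'll zoom in next.

```bash
cat > h.py <<'E'
import cv2,numpy as np
from bench import robot
def ray(m,uv):
    K=np.array(m["camera_matrix"]);R=cv2.Rodrigues(np.array(m["rvec"],float))[0];t=np.array(m["tvec"],float)
    p=cv2.undistortPoints(np.array(uv,float).reshape(-1,1,2),K,np.array([m["k1"],0,0,0.]))[:,0]
    d=np.c_[p,np.ones(len(p))]@R
    return -R.T@t,d
def onz(m,uv,z):
    c,d=ray(m,uv);return c+d*((z-c[2])/d[:,2])[:,None]
def proj(m,P):
    return cv2.projectPoints(np.array(P,float).reshape(-1,1,3),np.array(m["rvec"],float),np.array(m["tvec"],float),np.array(m["camera_matrix"]),np.array([m["k1"],0,0,0.]))[0][:,0]
E
python3 - <<'E'
import cv2,numpy as np
from h import *
t=cv2.imread("pics/top0.png");s=cv2.imread("pics/side0.png")
f=lambda im,x,y,w,h:cv2.resize(im[y:y+h,x:x+w],(400,300),interpolation=cv2.INTER_CUBIC)
out=np.vstack([np.hstack([f(t,80,190,80,60),f(t,370,190,80,60)]),np.hstack([f(s,230,280,133,100),f(s,240,90,80,60)])])
cv2.imwrite("pics/crop.png",out)
m=robot.camera_model("top")
print(onz(m,[[123,228],[223,205]],.12),onz(m,[[397,217]],.06))
E
```

```text
[[0.49090662 0.28791445 0.12      ]
 [0.54164607 0.05974923 0.12      ]] [[ 0.51271399 -0.35699629  0.06      ]]
```

View pics/crop.png

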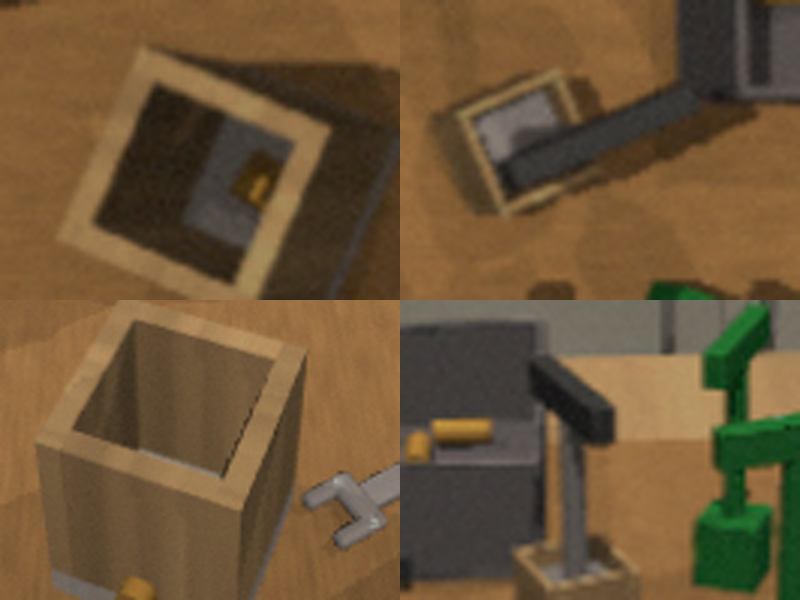

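Crop: the square nut is in the tilted well (rim corners at about pixels (109,199), (146,216), (132,250) and (92,238)). The long key's handle runs from (392,225) to (428,209).

Run:
```python
from h import *
m=robot.camera_model("top")
W=onz(m,[[108.6,199.4],[146,216],[131.6,250],[92,237.6]],.12)
print(W.round(4),W.mean(0))
for i in range(4):
    d=W[(i+1)%4]-W[i];print(np.linalg.norm(d),np.degrees(np.arctan2(d[1],d[0])))
H=onz(m,[[392.4,225],[428,209]],.163);d=H[1]-H[0];print(H,H.mean(0),np.linalg.norm(d),np.degrees(np.arctan2(d[1],d[0])))
S=onz(m,[[382,212],[402,204.5],[412,222],[391,232.5]],.06);print(S.mean(0))
for i in range(4):
    d=S[(i+1)%4]-S[i];print(np.linalg.norm(d),np.degrees(np.arctan2(d[1],d[0])))
w=robot.camera_model("wrist");o=robot.get_obs()
R=cv2.Rodrigues(np.array(w["rvec"]))[0];print("cam pos",-R.T@w["tvec"],"axes",R.round(2).tolist(),o["tool_pos"],w["camera_matrix"])
from scipy.spatial.transform import Rotation as Ro
print(Ro.from_euler("xyz",o["ee_rot"]).as_matrix().round(3))
```

```text
[[0.5564 0.322  0.12  ]
 [0.5179 0.2353 0.12  ]
 [0.4409 0.2677 0.12  ]
 [0.4694 0.3595 0.12  ]] [0.49615531 0.29613068 0.12      ]
0.09494267086654957 -113.94774999144744
0.08351962101967529 157.12251209019675
0.0960394349605925 72.73523843962833
0.09468829609437586 -23.27255152521842
[[ 0.49287259 -0.31378685  0.163     ]
 [ 0.52719237 -0.39392662  0.163     ]] [ 0.51003248 -0.35385674  0.163     ] 0.08717930297888456 -66.81701435390163
[ 0.51091318 -0.35640316  0.06      ]
0.05325853345600919 -70.2084217020846
0.049350615140233665 -150.97683085751092
0.05848713817141287 115.4778191334896
0.0545875744279524 22.91706923902536
cam pos [0.11368044 0.54255051 0.38482467] axes [[0.32, 0.95, 0.0], [0.92, -0.31, 0.23], [0.22, -0.07, -0.97]] [0.17708187 0.52070947 0.40472202] [[358.19353434   0.         277.43385086]
 [  0.         358.19353434 216.87397509]
 [  0.           0.           1.        ]]
[[-0.947  0.322  0.   ]
 [ 0.322  0.947  0.   ]
 [-0.     0.    -1.   ]]
```

Call:
{"op": "play_rows", "data": {"translation": [[-0.92,-0.23,0],[-0.92,-0.23,0],[-0.92,-0.23,0],[-0.92,-0.23,0],[-0.92,-0.23,0],[-0.92,-0.23,0]], "twist": [[0,0,0],[0,0,0],[0,0,0],[0,0,0],[0,0,0],[0,0,0]], "gripper": [0,0,0,0,0,0]}}

```text
time: 1.3
tool_pos: [0.3694, 0.3964, 0.4049]
ee_rot: [3.141, 0.0, 2.814]
wrist_force: [-0.4, -0.0, -0.3]
width: 0.0496
finger_force: 0.0
```

Call:
{"op": "play_rows", "data": {"translation": [[-0.92,-0.23,0],[-0.92,-0.23,0],[-0.92,-0.23,0],[-0.92,-0.23,0],[-0.92,-0.23,0],[-0.92,-0.23,0],[0,0,0],[0,0,0]], "twist": [[0,0,0],[0,0,0],[0,0,0],[0,0,0],[0,0,0],[0,0,0],[0,0,0],[0,0,0]], "gripper": [0,0,0,0,0,0,0,0]}}

```text
time: 2.1
tool_pos: [0.5601, 0.2735, 0.4042]
ee_rot: [-3.141, -0.001, 2.812]
wrist_force: [-0.6, 0.3, -0.3]
width: 0.047
finger_force: 0.0
```

Run:
```python
from h import *
o=robot.get_obs();m=robot.camera_model("wrist")
im=robot.snapshot("wrist");cv2.imwrite("pics/w1.png",im[:,:,::-1])
np.save("w1.npy",{k:np.array(v) for k,v in m.items()},allow_pickle=True)
print(o["tool_pos"],o["ee_rot"],o["joint_positions"])
print(robot.spot_point("nut_foot","wrist"),robot.spot_point("well","wrist"))
print(proj(m,[[0.496,0.297,.018],[0.496,.297,.12]]))
```

```text
[0.56014501 0.27349031 0.40417051] [-3.14138875e+00 -1.24557978e-03  2.81224792e+00] [ 3.63121448e-01  2.52276271e-01  1.18207905e+00  6.44372837e-04
  1.70832617e+00 -8.78242276e-01]
[{'centre': [0.4942, 0.2993, 0.0164], 'score': 0.8}] [{'centre': [0.4949, 0.3014, 0.0009], 'score': 0.68}]
[[278.80882108 130.92568801]
 [279.28869797 130.43599736]]
```

View pics/w1.png

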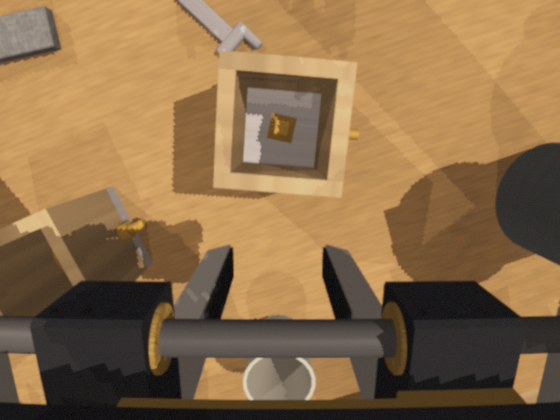

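The wrist view shows the right well with the square nut at about (282,127). The rim corners are (219,52), (357,62), (343,196) and (214,187). I'll zoom on the nut to get its turn and centre.

Run:
```python
from h import *
m=np.load("w1.npy",allow_pickle=True).item()
W=onz(m,[[219,52],[357,62],[343,196],[214,187]],.12);print(W.round(4).tolist(),W.mean(0))
F=onz(m,[[246.5,88],[321.5,94],[316,168],[242,163]],.018);print(F.mean(0))
for A in(W,F):
  for i in range(4):
    d=A[(i+1)%4]-A[i];print(round(np.linalg.norm(d),4),np.degrees(np.arctan2(d[1],d[0])).round(1))
im=cv2.imread("pics/w1.png")[80:176,232:332]
im=cv2.resize(im,None,fx=6,fy=6,interpolation=cv2.INTER_CUBIC)
cv2.imwrite("pics/w1c.png",cv2.convertScaleAbs(im,alpha=1.6))
```

```text
[[0.432, 0.2748, 0.12], [0.4692, 0.3633, 0.12], [0.5567, 0.3267, 0.12], [0.5191, 0.2377, 0.12]] [0.49424605 0.30063333 0.12      ]
[0.49502294 0.30018118 0.018     ]
0.096 67.2
0.0949 -22.7
0.0967 -113.0
0.0946 156.9
0.0735 66.7
0.0724 -21.9
0.0755 -112.8
0.0731 156.5
```

View pics/w1c.png

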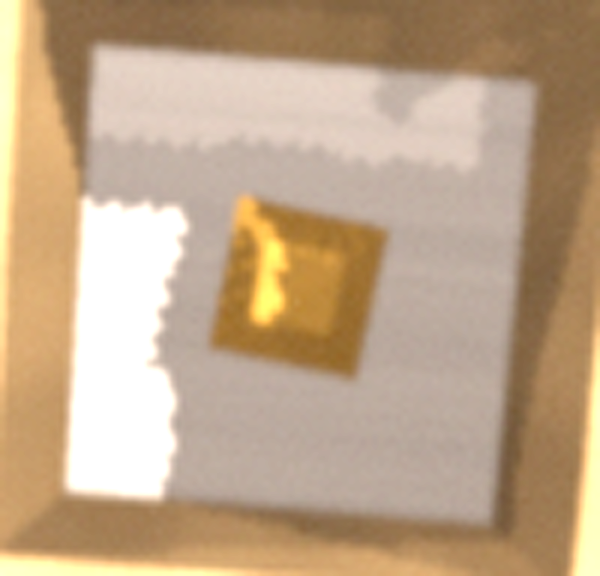

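The nut corners in the crop are (238,197), (387,230), (357,378) and (212,347), turned about 7° from the well.

Run:
```python
from h import *
m=np.load("w1.npy",allow_pickle=True).item()
c=np.array([[238,197],[387,230],[357,378],[212,347]])/6+[232,80]
A=onz(m,c,.036);print(A.mean(0))
for i in range(4):
    d=A[(i+1)%4]-A[i];print(round(np.linalg.norm(d),4),np.degrees(np.arctan2(d[1],d[0])).round(1))
```

```text
[0.49444424 0.30041374 0.036     ]
0.0239 59.0
0.0233 -30.1
0.0236 -120.8
0.0234 150.8
```

Call:
{"op": "play_rows", "data": {"translation": [[-0.245,-0.954,0],[-0.245,-0.954,0],[-0.245,-0.954,0],[-0.245,-0.954,0],[-0.245,-0.954,0],[-0.245,-0.954,0],[-0.245,-0.954,0],[-0.245,-0.954,0]], "twist": [[0,0,0],[0,0,0],[0,0,0],[0,0,0],[0,0,0],[0,0,0],[0,0,0],[0,0,0]], "gripper": [0,0,0,0,0,0,0,0]}}

```text
time: 3.05
tool_pos: [0.5346, -0.0404, 0.4053]
ee_rot: [3.141, 0.001, 2.816]
wrist_force: [-0.4, -0.0, 0.1]
width: 0.0472
finger_force: 0.0
```

Call:
{"op": "play_rows", "data": {"translation": [[-0.245,-0.954,0],[-0.245,-0.954,0],[-0.245,-0.954,0],[-0.245,-0.954,0],[-0.245,-0.954,0],[-0.245,-0.954,0],[-0.245,-0.954,0],[-0.245,-0.954,0]], "twist": [[0,0,0],[0,0,0],[0,0,0],[0,0,0],[0,0,0],[0,0,0],[0,0,0],[0,0,0.4]], "gripper": [0,0,0,0,0,0,0,0]}}

```text
time: 3.85
tool_pos: [0.5115, -0.3545, 0.4053]
ee_rot: [3.141, 0.001, 2.775]
wrist_force: [0.0, 0.1, -1.3]
width: 0.0469
finger_force: 0.0
```

Call:
{"op": "play_rows", "data": {"translation": [[0,0,0],[0,0,0],[0,0,0],[0,0,0],[0,0,0],[0,0,0],[0,0,0],[0,0,0]], "twist": [[0,0,1],[0,0,1],[0,0,1],[0,0,1],[0,0,1],[0,0,1],[0,0,1],[0,0,1]], "gripper": [0,0,0,0,0,0,0,0]}}

```text
time: 4.65
tool_pos: [0.5119, -0.3529, 0.4052]
ee_rot: [3.141, 0.0, 1.972]
wrist_force: [0.7, 0.8, 0.1]
width: 0.0467
finger_force: 0.0
```

Call:
{"op": "play_rows", "data": {"translation": [[0,0,0]], "twist": [[0,0,0]], "gripper": [0]}}

```text
time: 4.75
tool_pos: [0.5119, -0.3531, 0.4051]
ee_rot: [3.141, 0.0, 1.976]
wrist_force: [1.2, 0.6, 0.9]
width: 0.047
finger_force: 0.0
```

Run:
```python
from h import *
o=robot.get_obs();m=robot.camera_model("wrist")
im=robot.snapshot("wrist");cv2.imwrite("pics/w2.png",im[:,:,::-1])
np.save("w2.npy",{k:np.array(v) for k,v in m.items()},allow_pickle=True)
print(o["tool_pos"],o["ee_rot"],o["joint_positions"])
print(robot.recognise("key","wrist"),robot.spot_point("key","wrist"))
print(proj(m,[[0.511,-0.355,.161]]))
```

```text
[ 0.51186531 -0.35306489  0.4051394 ] [3.14111388e+00 3.22026178e-04 1.97602852e+00] [-6.95039115e-01  2.48141143e-01  1.18521341e+00  2.83410462e-04
  1.70773401e+00 -1.10023263e+00]
[{'centre': [0.6508, -0.3514, 0.0437], 'score': 0.87}, {'centre': [0.3986, -0.3079, 0.1568], 'score': 0.86}, {'centre': [0.5091, -0.3451, 0.1648], 'score': 0.82}, {'centre': [0.4212, -0.4253, 0.0422], 'score': 0.68}] [{'centre': [0.6557, -0.3594, -0.0002], 'score': 0.82}, {'centre': [0.5061, -0.3527, 0.0032], 'score': 0.68}, {'centre': [0.4143, -0.4432, 0.0002], 'score': 0.65}]
[[274.85379553 239.28623498]]
```

View pics/w2.png

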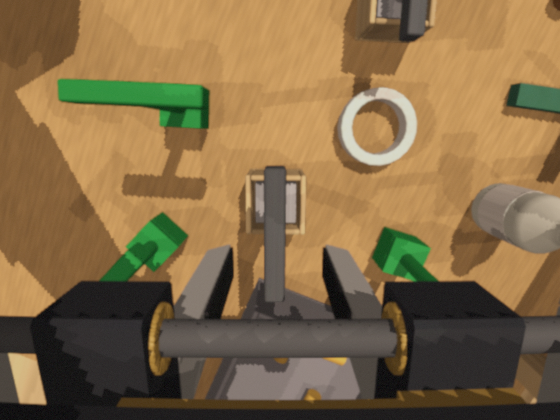

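The handle lies between the open fingers, from (275,167) to (275,300), parallel to the tool's x axis. The stand is at (275,203).

Run:
```python
from h import *
m=np.load("w2.npy",allow_pickle=True).item()
for z in (.161,.167):
  H=onz(m,[[275,167.5],[275,301]],z);d=H[1]-H[0];print(H.round(4).tolist(),H.mean(0),np.linalg.norm(d),np.degrees(np.arctan2(d[1],d[0])))
S=onz(m,[[248,176],[305,176],[304,233],[246,232]],.06);print(S.mean(0),S.tolist())
```

```text
[[0.4928, -0.312, 0.161], [0.5284, -0.3955, 0.161]] [ 0.51057383 -0.35376352  0.161     ] 0.090837616379039 -66.92401999383588
[[0.4926, -0.3114, 0.167], [0.5272, -0.3928, 0.167]] [ 0.50990506 -0.35208768  0.167     ] 0.08840669899783517 -66.9240199938359
[ 0.51012213 -0.35273647  0.06      ] [[0.4764457638398534, -0.33810896128013157, 0.06], [0.5241139505842194, -0.31770875951587835, 0.06], [0.54531884467019, -0.3672432918408397, 0.06], [0.494609961613076, -0.38788486016535667, 0.06]]
```

Call:
{"op": "play_rows", "data": {"translation": [[0.015,-0.04,0.45],[0,0,0.5],[0,0,0.5],[0,0,0.38],[0,0,0],[0,0,0],[0,0,0],[0,0,0]], "twist": [[0,0,0],[0,0,0],[0,0,0],[0,0,0],[0,0,0],[0,0,0],[0,0,0],[0,0,0]], "gripper": [0,0,0,0,0,-1,-1,-1]}}

```text
time: 5.7
tool_pos: [0.51, -0.3548, 0.333]
ee_rot: [3.14, 0.002, 1.974]
wrist_force: [-0.3, -0.2, 0.3]
width: 0.0261
finger_force: 0.0
```

Call:
{"op": "play_rows", "data": {"translation": [[0,0,0],[0,0,0],[0,0,0]], "twist": [[0,0,0],[0,0,0],[0,0,0]], "gripper": [-1,-1,-1]}}

```text
time: 6.0
tool_pos: [0.51, -0.3546, 0.3323]
ee_rot: [3.141, 0.001, 1.974]
wrist_force: [0.7, 0.4, 1.7]
width: 0.0139
finger_force: 30.0
```

Call:
{"op": "play_rows", "data": {"translation": [[0,0,-0.3],[0,0,-0.5],[0,0,-0.6],[0,0,-0.6],[0,0,-0.6],[0,0,-0.6],[0,0,-0.5],[0,0,-0.3]], "twist": [[0,0,0],[0,0,0],[0,0,0],[0,0,0],[0,0,0],[0,0,0],[0,0,0],[0,0,0]], "gripper": [-1,-1,-1,-1,-1,-1,-1,-1]}}

```text
time: 6.8
tool_pos: [0.5096, -0.3546, 0.4931]
ee_rot: [3.141, 0.001, 1.974]
wrist_force: [0.1, -0.3, -4.4]
width: 0.0138
finger_force: 30.0
```

Run:
```python
from h import *
o=robot.get_obs();print(o["tool_pos"],o["ee_rot"],o["joint_positions"],o["wrist_force"],o["wrist_torque"],o["width"])
```

```text
[ 0.50962839 -0.35456829  0.49311877] [3.14117432e+00 1.02521972e-03 1.97369814e+00] [-6.99132263e-01  2.50816700e-01  1.00912197e+00 -9.44671010e-05
  1.88055036e+00 -1.10206314e+00] [ 0.11538657 -0.25288581 -4.36192976] [-0.09475814 -0.02613554  0.0440916 ] 0.013764999873267122
```

Call:
{"op": "play_rows", "data": {"translation": [[0.36,0.144,0],[0.76,0.303,0],[0.76,0.303,0],[0.76,0.303,0],[0.76,0.303,0],[0.76,0.303,0],[0.76,0.303,0],[0.76,0.303,0]], "twist": [[0,0,0],[0,0,0],[0,0,0],[0,0,0],[0,0,0],[0,0,0],[0,0,0],[0,0,0]], "gripper": [-1,-1,-1,-1,-1,-1,-1,-1]}}

```text
time: 7.6
tool_pos: [0.5033, -0.1078, 0.4896]
ee_rot: [-3.139, -0.003, 1.974]
wrist_force: [0.7, 0.6, -3.6]
width: 0.0139
finger_force: 30.0
```

Call:
{"op": "play_rows", "data": {"translation": [[0.76,0.303,0],[0.76,0.303,0],[0.76,0.303,0],[0.76,0.303,0],[0.76,0.303,0],[0.76,0.303,0],[0.76,0.303,0],[0.76,0.303,0]], "twist": [[0,0,0],[0,0,0],[0,0,0],[0,0,0],[0,0,0],[0,0,0],[0,0,0],[0,0,0]], "gripper": [-1,-1,-1,-1,-1,-1,-1,-1]}}

```text
time: 8.4
tool_pos: [0.4967, 0.1537, 0.4896]
ee_rot: [-3.138, -0.001, 1.975]
wrist_force: [0.6, -0.5, -4.0]
width: 0.0136
finger_force: 30.0
```

Call:
{"op": "play_rows", "data": {"translation": [[0.76,0.303,0],[0.76,0.303,0],[0.76,0.303,0],[0.76,0.303,0],[0.41,0.168,0],[0,0,0],[0,0,0],[0,0,0]], "twist": [[0,0,0],[0,0,0],[0,0,0],[0,0,0],[0,0,0],[0,0,-0.8],[0,0,-0.8],[0,0,-0.8]], "gripper": [-1,-1,-1,-1,-1,-1,-1,-1]}}

```text
time: 9.2
tool_pos: [0.494, 0.3004, 0.4902]
ee_rot: [-3.139, -0.0, 2.217]
wrist_force: [0.2, 0.4, -4.1]
width: 0.0137
finger_force: 30.0
```

Call:
{"op": "play_rows", "data": {"translation": [[0,0,0],[0,0,0],[0,0,0],[0,0,0],[0,0,0],[0,0,0],[0,0,0]], "twist": [[0,0,-0.8],[0,0,-0.8],[0,0,-0.8],[0,0,-0.8],[0,0,-0.8],[0,0,0],[0,0,0]], "gripper": [-1,-1,-1,-1,-1,-1,-1]}}

```text
time: 9.9
tool_pos: [0.4943, 0.3001, 0.4908]
ee_rot: [-3.14, -0.001, 2.612]
wrist_force: [-0.7, 0.2, -3.4]
width: 0.0137
finger_force: 30.0
```

Run:
```python
from h import *
o=robot.get_obs();print(o["tool_pos"],o["ee_rot"],o["joint_positions"],o["wrist_force"],o["wrist_torque"],o["width"])
ims=[]
for c in("top","side","wrist"):
    m=robot.camera_model(c);im=robot.snapshot(c)[:,:,::-1];cv2.imwrite(f"pics/t3_{c}.png",im);ims.append(im)
    np.save(f"t3_{c}.npy",{k:np.array(v) for k,v in m.items()},allow_pickle=True)
    for f in(robot.spot_point,robot.recognise):
        print(c,[(np.round(d["centre"],4).tolist(),round(d["score"],2)) for d in f("key",c) if d["centre"][1]>0.1])
    if c=="side": print(proj(m,[[.4945,.3004,.16],[.4945,.3004,.31],[.4945,.3004,.12]]))
f=lambda im,x,y,w,h:cv2.resize(im[y:y+h,x:x+w],(400,400*h//w),interpolation=cv2.INTER_CUBIC)
cv2.imwrite("pics/t3.png",np.hstack([f(ims[1],190,150,200,250),f(ims[2],100,0,336,420)]))
```

```text
[0.49427093 0.30011967 0.49078564] [-3.14025219e+00 -7.47216351e-04  2.61196418e+00] [ 4.47690507e-01  1.51864976e-01  1.13018316e+00 -1.35893871e-04
  1.86107364e+00 -5.93516641e-01] [-0.73288991  0.18616313 -3.38572383] [ 0.03845691 -0.02471264  0.0415218 ] 0.013687287354511466
top [([0.4934, 0.3018, 0.1672], 0.71)]
top [([0.5023, 0.2863, 0.2101], 0.95)]
side [([0.4928, 0.301, 0.1582], 0.86)]
side [([0.4912, 0.3097, 0.2378], 0.64)]
[[286.67362485 290.53610215]
 [285.34988333 194.91733973]
 [286.93629965 310.47834243]]
wrist []
wrist []
```

View pics/t3.png

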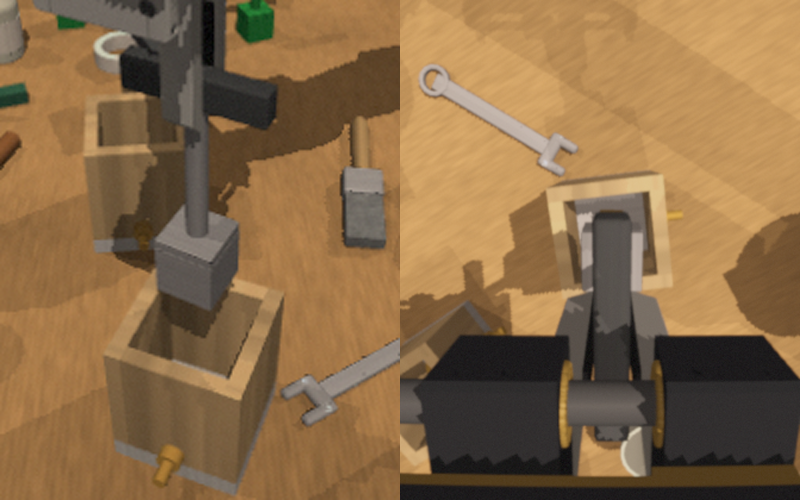

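The side view shows the key upright, with its foot over the well mouth. The networks put its origin about 1.5 mm towards tool +x, as expected, so I'll correct that and lower.

Call:
{"op": "play_rows", "data": {"translation": [[-0.035,0,0.2],[0,0,0.4],[0,0,0.5],[0,0,0.5],[0,0,0.5],[0,0,0.4],[0,0,0.1],[0,0,0]], "twist": [[0,0,0],[0,0,0],[0,0,0],[0,0,0],[0,0,0],[0,0,0],[0,0,0],[0,0,0]], "gripper": [-1,-1,-1,-1,-1,-1,-1,-1]}}

```text
time: 11.15
tool_pos: [0.4956, 0.2995, 0.3863]
ee_rot: [-3.14, -0.001, 2.614]
wrist_force: [-0.8, 0.0, -3.9]
width: 0.014
finger_force: 30.0
```

Call:
{"op": "play_rows", "data": {"translation": [[0,0,0.15],[0,0,0.15],[0,0,0.15],[0,0,0.15],[0,0,0.1]], "twist": [[0,0,0],[0,0,0],[0,0,0],[0,0,0],[0,0,0]], "gripper": [-1,-1,-1,-1,-1]}}

```text
time: 11.65
tool_pos: [0.4956, 0.2995, 0.3587]
ee_rot: [-3.141, -0.0, 2.614]
wrist_force: [0.0, -0.7, -4.2]
width: 0.0142
finger_force: 30.0
```

Call:
{"op": "play_rows", "data": {"translation": [[0,0,0.08],[0,0,0.07],[0,0,0.05],[0,0,0]], "twist": [[0,0,0],[0,0,0],[0,0,0],[0,0,0]], "gripper": [-1,-1,-1,-1]}}

```text
time: 12.05
tool_pos: [0.4957, 0.2996, 0.3512]
ee_rot: [-3.141, -0.0, 2.614]
wrist_force: [0.4, 0.1, -3.7]
width: 0.0141
finger_force: 30.0
```

Call:
{"op": "play_rows", "data": {"translation": [[0,0,0.03],[0,0,0.03],[0,0,0.03],[0,0,0]], "twist": [[0,0,0],[0,0,0],[0,0,0],[0,0,0]], "gripper": [-1,-1,-1,-1]}}

```text
time: 12.45
tool_pos: [0.4957, 0.2995, 0.3477]
ee_rot: [-3.141, -0.0, 2.614]
wrist_force: [-0.1, -0.0, -2.8]
width: 0.0142
finger_force: 30.0
```

Call:
{"op": "play_rows", "data": {"translation": [[0,0,0.03],[0,0,0.03],[0,0,0]], "twist": [[0,0,0],[0,0,0],[0,0,0]], "gripper": [-1,-1,-1]}}

```text
time: 12.75
tool_pos: [0.4957, 0.2996, 0.3454]
ee_rot: [3.142, -0.0, 2.614]
wrist_force: [-0.1, 0.1, -4.2]
width: 0.0139
finger_force: 30.0
```

Run:
```python
from h import *
o=robot.get_obs();print(o["tool_pos"],o["wrist_force"],o["wrist_torque"])
im=robot.snapshot("side")
print(robot.spot_point("key","side")[:2])
```

```text
[0.49569437 0.29959463 0.34538041] [-0.10549866  0.13583408 -4.22735482] [-0.01175937 -0.02688308 -0.0290528 ]
[{'centre': [0.6576, -0.3541, 0.0012], 'score': 0.63}, {'centre': [0.398, -0.3104, -0.0026], 'score': 0.46}]
```

Call:
{"op": "play_rows", "data": {"translation": [[0,0,0.04],[0,0,0.04],[0,0,0]], "twist": [[0,0,0],[0,0,0],[0,0,0]], "gripper": [-1,-1,-1]}}

```text
time: 13.15
tool_pos: [0.4956, 0.2995, 0.3452]
ee_rot: [3.139, 0.002, 2.614]
wrist_force: [-2.6, -0.1, 6.2]
width: 0.0136
finger_force: 30.0
```

Call:
{"op": "play_rows", "data": {"translation": [[0,0,0.04],[0,0,0.03],[0,0,0]], "twist": [[0,0,0],[0,0,0],[0,0,0]], "gripper": [-1,-1,-1]}}

```text
time: 13.45
tool_pos: [0.4955, 0.2995, 0.3452]
ee_rot: [3.137, 0.003, 2.614]
wrist_force: [-5.4, -2.3, 15.4]
width: 0.014
finger_force: 30.0
```

Call:
{"op": "play_rows", "data": {"translation": [[0,0,-0.08],[0,0,0],[0,0,0],[0,0,0],[0,0,0],[0,0,0],[0,0,0],[0,0,0]], "twist": [[0,0,0],[0,0,0],[0,0,0.6],[0,0,0.6],[0,0,0.6],[0,0,0.6],[0,0,0.6],[0,0,0.6]], "gripper": [-1,-1,-1,-1,-1,-1,-1,-1]}}

```text
time: 14.25
tool_pos: [0.4956, 0.2993, 0.3453]
ee_rot: [3.14, 0.001, 2.252]
wrist_force: [-4.3, -2.2, 8.4]
width: 0.0136
finger_force: 30.1
```

Run:
```python
from h import *
o=robot.get_obs();print(o["tool_pos"],o["ee_rot"],o["wrist_force"],o["wrist_torque"])
```

```text
[0.49556263 0.29929909 0.34527336] [3.14035681e+00 1.17432521e-03 2.25203141e+00] [-4.31566259 -2.23556396  8.39492307] [-0.67267059  1.0104831   0.31236821]
```

Call:
{"op": "play_rows", "data": {"translation": [[0,0,-0.02],[0,0,0],[0,0,0],[0,0,0],[0,0,0],[0,0,0],[0,0,0],[0,0,0]], "twist": [[0,0,0.8],[0,0,0.8],[0,0,0.8],[0,0,0.8],[0,0,0.8],[0,0,0.8],[0,0,0.8],[0,0,0.8]], "gripper": [-1,-1,-1,-1,-1,-1,-1,-1]}}

```text
time: 15.05
tool_pos: [0.4952, 0.2993, 0.3453]
ee_rot: [-3.141, 0.001, 1.611]
wrist_force: [-4.6, -2.6, 8.0]
width: 0.014
finger_force: 30.1
```

Run:
```python
from h import *
o=robot.get_obs();print(o["tool_pos"],o["ee_rot"],o["wrist_force"],o["wrist_torque"])
```

```text
[0.49522281 0.29927719 0.34528666] [-3.14106083e+00  7.52157395e-04  1.61137982e+00] [-4.55076878 -2.58514017  8.02378584] [-0.76389183  1.21728341  0.24070811]
```

Call:
{"op": "play_rows", "data": {"translation": [[0,0,0],[0,0,0],[0,0,0],[0,0,0],[0,0,0],[0,0,0]], "twist": [[0,0,0.6],[0,0,0.6],[0,0,0.6],[0,0,0.6],[0,0,0.6],[0,0,0]], "gripper": [-1,-1,-1,-1,-1,-1]}}

```text
time: 15.65
tool_pos: [0.495, 0.2994, 0.3453]
ee_rot: [-3.141, 0.001, 1.314]
wrist_force: [-4.7, -2.6, 7.4]
width: 0.014
finger_force: 30.0
```

Run:
```python
from h import *
o=robot.get_obs();print(o["tool_pos"],o["ee_rot"],o["wrist_force"],o["wrist_torque"])
```

```text
[0.49504597 0.29936127 0.34531451] [-3.14059384e+00  7.41317484e-04  1.31365255e+00] [-4.74206294 -2.57959408  7.36557262] [-0.63308861  1.34349681  0.24540089]
```

Call:
{"op": "play_rows", "data": {"translation": [[0,0,0],[0,0,0],[0,0,0],[0,0,0]], "twist": [[0,0,0.3],[0,0,0.3],[0,0,0.3],[0,0,0]], "gripper": [-1,-1,-1,-1]}}

```text
time: 16.05
tool_pos: [0.495, 0.2994, 0.3453]
ee_rot: [-3.141, 0.001, 1.224]
wrist_force: [-5.0, -2.5, 8.7]
width: 0.014
finger_force: 30.1
```

Run:
```python
from h import *
o=robot.get_obs();print(o["tool_pos"],o["ee_rot"],o["wrist_force"],o["wrist_torque"])
```

```text
[0.49501471 0.29940259 0.34531254] [-3.14059460e+00  7.43139397e-04  1.22432658e+00] [-5.0378187  -2.5456852   8.70123265] [-0.57087375  1.3275319   0.22930121]
```

Call:
{"op": "play_rows", "data": {"translation": [[0,0,0],[0,0,0],[0,0,0],[0,0,0]], "twist": [[0,0,0.4],[0,0,0.4],[0,0,0.4],[0,0,0]], "gripper": [-1,-1,-1,-1]}}

```text
time: 16.45
tool_pos: [0.4953, 0.2996, 0.3454]
ee_rot: [3.141, -0.0, 1.106]
wrist_force: [-3.8, -2.6, 6.9]
width: 0.0147
finger_force: 32.2
```

Run:
```python
from h import *
o=robot.get_obs();print(o["tool_pos"],o["ee_rot"],o["joint_positions"],o["wrist_force"],o["wrist_torque"])
ims=[]
for c in("top","side","wrist"):
    im=robot.snapshot(c)[:,:,::-1];ims.append(im)
f=lambda im,x,y,w,h:cv2.resize(im[y:y+h,x:x+w],(400,400*h//w),interpolation=cv2.INTER_CUBIC)
cv2.imwrite("pics/t4.png",np.hstack([f(ims[1],190,150,200,250),f(ims[2],100,0,336,420)]))
```

```text
[0.49532257 0.29958966 0.34540399] [ 3.14115678e+00 -4.82997423e-04  1.10565148e+00] [ 4.46049620e-01  1.69481817e-01  1.39657067e+00 -4.84651642e-05
  1.57489137e+00  9.11194359e-01] [-3.82873418 -2.64170349  6.9076569 ] [-0.47747776  0.92542323  0.83036242]
```

View pics/t4.png

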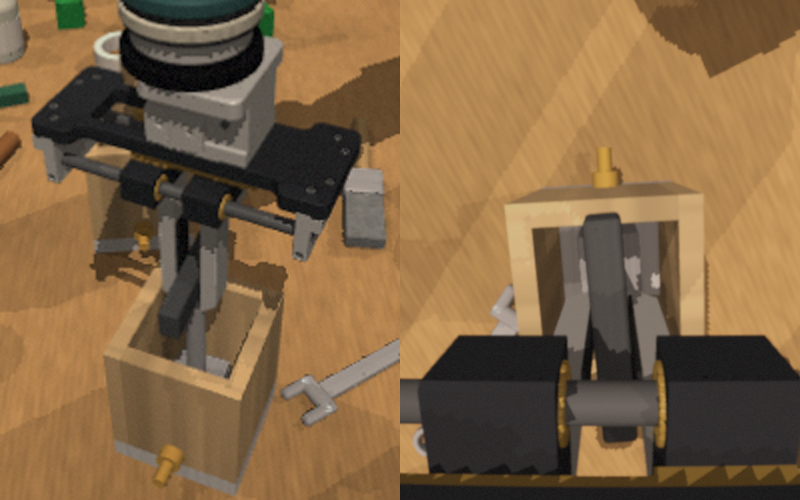

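Torque jumped to 0.83 N m with the key down in the well, so the valve is at its stop. I'll relieve the twist, let go and rise.

Call:
{"op": "play_rows", "data": {"translation": [[0,0,-0.03],[0,0,0],[0,0,0],[0,0,0],[0,0,0],[0,0,0],[0,0,0],[0,0,0]], "twist": [[0,0,-0.5],[0,0,-0.5],[0,0,0],[0,0,0],[0,0,0],[0,0,0],[0,0,0],[0,0,0]], "gripper": [-1,-1,-1,-0.3,-0.2,0,0,0]}}

```text
time: 17.4
tool_pos: [0.4958, 0.2996, 0.3445]
ee_rot: [3.141, -0.0, 1.204]
wrist_force: [-1.0, 0.1, -0.1]
width: 0.0461
finger_force: 0.0
```

Call:
{"op": "play_rows", "data": {"translation": [[0,0,0],[0,0,-0.2],[0,0,-0.4],[0,0,-0.6],[0,0,-0.6],[0,0,-0.6],[0,0,-0.4],[0,0,0]], "twist": [[0,0,0],[0,0,0],[0,0,0],[0,0,0],[0,0,0],[0,0,0],[0,0,0],[0,0,0]], "gripper": [0,0,0,0,0,0,0,0]}}

```text
time: 18.2
tool_pos: [0.4957, 0.2995, 0.4608]
ee_rot: [3.137, -0.005, 1.204]
wrist_force: [0.6, -0.2, -0.1]
width: 0.047
finger_force: 0.0
```

Run:
```python
from h import *
o=robot.get_obs();print(o["tool_pos"],o["wrist_force"],o["width"])
ims=[]
for c in("top","side","wrist"):
    im=robot.snapshot(c)[:,:,::-1];ims.append(im)
m=robot.camera_model("wrist")
print(robot.spot_point("key","wrist")[:2],proj(m,[[.4945,.3004,.179]]))
f=lambda im,x,y,w,h:cv2.resize(im[y:y+h,x:x+w],(400,400*h//w),interpolation=cv2.INTER_CUBIC)
cv2.imwrite("pics/t5.png",np.hstack([f(ims[1],190,150,200,250),f(ims[2],100,0,336,420)]))
```

```text
[0.49565343 0.29954774 0.46084539] [ 0.60231456 -0.17180669 -0.08269055] 0.04695097300406
[{'centre': [0.4915, 0.3022, 0.0207], 'score': 0.59}] [[276.17587548 223.72772265]]
```

View pics/t5.png

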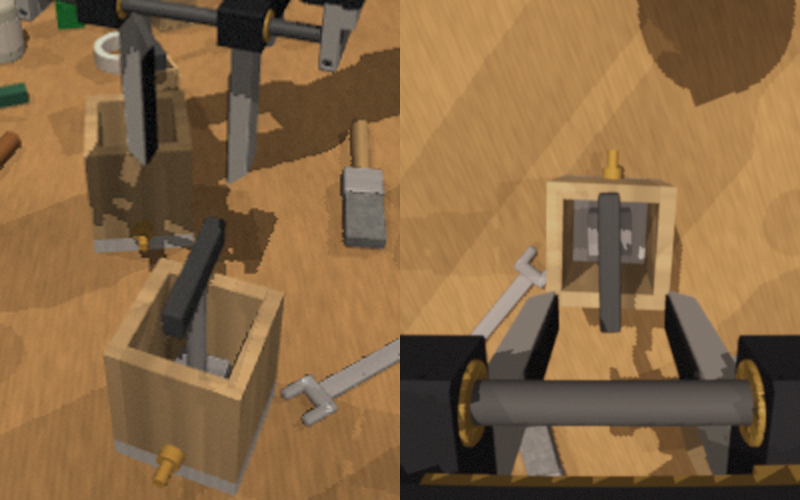

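The key stands upright and free in the well, with the handle at about (609,260) in the right-hand crop and the gripper clear above it. I'll hand in now.

```bash
python3 -c "
from bench import robot
print(robot.close_job())"
```

```text
the job is handed in; nothing more can be done
None
```

The long T-key was seated on the square nut and turned clockwise until the torque jumped at the stop; I let go, the last pictures show it upright in the well, and I handed the job in at about 18 s (no verdict was returned).

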